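Change over the batteries on the splicing bench

TASK

The square battery sitting in the charger is charged: first of all, move it out into the open kit tray. Then put the three empty batteries that stand on the bench - the long, the square and the round one - each into the charger whose recess it fits, seated flat on the floor of the recess. Keep every battery the same way up, set it down gently instead of dropping it, and leave the fibre cleaver where it is.

Things in the scene. Friction and masses are not known exactly. Their poses are not given: they have to be found in the camera images.
- long_batt_center (a point): Long battery pack, to be charged, standing on the bench: black plastic block 110 mm long (its x) x 36 mm wide (its y) x 36 mm high, about 0.20 kg, grey panel and two brass strips on top, z up. This point is its centre, 18 mm above its underside.
- square_batt_center (a point): Square battery pack, black plastic block 56 x 56 mm, 36 mm high, about 0.17 kg, grey panel and two brass strips on top, x and y along its sides, z up. This point is its centre, 18 mm above its underside. This is the empty one, which starts on the bench, to be charged.
- round_batt_center (a point): Round battery pack, to be charged, standing on the bench: upright black plastic cylinder, 46 mm diameter, 36 mm high, about 0.12 kg, grey disc and brass contact on top. This point is its centre, 18 mm above its underside, z up.
- charged_batt_center (a point): Square battery pack, black plastic block 56 x 56 mm, 36 mm high, about 0.17 kg, grey panel and two brass strips on top, x and y along its sides, z up. This point is its centre, 18 mm above its underside. This is the charged one, which starts sitting in the square charger. It looks the same as the empty square one.
- long_charger: Charger for the long battery: low grey plastic dock, 146 x 72 mm, fixed to the bench, three small green lights on its +x rim. Origin at the centre of its underside on the bench. Recess floor 8 mm above the bench, rim top 14 mm above the bench (6 mm above the floor); recess 126 mm along its x by 52 mm along its y, centred on the origin.
- square_charger: Charger for the square battery: low grey plastic dock, 92 x 92 mm, fixed to the bench, three small green lights on its +x rim. Origin at the centre of its underside on the bench. Recess floor 8 mm above the bench, rim top 14 mm above the bench (6 mm above the floor); recess 72 x 72 mm, sides along its x and y, centred on the origin.
- round_charger: Charger for the round battery: low round grey plastic dock, 82 mm diameter, fixed to the bench, three small green lights on its +x rim. Origin at the centre of its underside on the bench. Recess floor 8 mm above the bench, rim top 14 mm above the bench (6 mm above the floor); round recess of 62 mm diameter, centred on the origin.
- kit_tray: Kit tray: shallow open aluminium tray with a dark rubber floor, fixed to the bench, outside 130 mm along its x by 150 mm along its y, walls 5 mm thick and 20 mm high above the bench, inner floor 4 mm above the bench. Origin at the centre of its underside, z up.
- cleaver_center (a point): Fibre cleaver, a bystander: stepped black and steel bench instrument on an 80 x 70 mm base, 40 mm high, about 0.4 kg, loose on the bench among the batteries. This point is at its middle, 20 mm above its underside. The other loose thing among the batteries is an orange tape roll, 68 mm diameter, 19 mm high.
Not all that is in view belongs to the job. What is shaped like the part that bears long_batt_center but green is not meant.

How it is judged:
On the way:
1. the charged square battery stands in the kit tray before any empty battery is at its charger (x of charged_batt_center in the frame of kit_tray between -0.045 and 0.045 m and y of charged_batt_center in the frame of kit_tray between -0.055 and 0.055 m and z of charged_batt_center in the frame of kit_tray between 0.018 and 0.026 m and angle between charged_batt_center's own z axis and vertical below 0.1 rad and horizontal distance between long_batt_center and long_charger above 0.05 m and horizontal distance between square_batt_center and square_charger above 0.05 m and horizontal distance between round_batt_center and round_charger above 0.05 m), for 0.2 s.
At the end, for the whole second after the job is handed in: The charged square battery stands upright on the floor of the kit tray, and the long, square and round empty batteries each sit upright in their own charger, within 15 mm of its centre and down on the recess floor (centre 22 to 29 mm above the charger's underside), tilted under 0.1 rad, all at rest (x of charged_batt_center in the frame of kit_tray between -0.045 and 0.045 m and y of charged_batt_center in the frame of kit_tray between -0.055 and 0.055 m and z of charged_batt_center in the frame of kit_tray between 0.018 and 0.026 m and angle between each of charged_batt_center, long_batt_center, square_batt_center, round_batt_center's own z axis and vertical below 0.1 rad and linear speed of each of charged_batt, long_batt, square_batt, round_batt below 0.02 m/s and angular speed of each of charged_batt, long_batt, square_batt, round_batt below 0.2 rad/s and horizontal distance between long_batt_center and long_charger below 0.015 m and z of long_batt_center in the frame of long_charger between 0.022 and 0.029 m and horizontal distance between square_batt_center and square_charger below 0.015 m and z of square_batt_center in the frame of square_charger between 0.022 and 0.029 m and horizontal distance between round_batt_center and round_charger below 0.015 m and z of round_batt_center in the frame of round_charger between 0.022 and 0.029 m); the robot touches nothing.
It fails at once if the cleaver is shifted more than 20 mm (distance of cleaver_center from where it was at the start of the episode above 0.02 m).
It fails at once if the long battery is dropped: it comes down onto its place faster than 0.7 m/s (horizontal distance between long_batt_center and long_charger below 0.06 m and height (world z) of long_batt_center below 0.045 m and linear speed of long_batt above 0.7 m/s).
It fails at once if the square battery is dropped: it comes down onto its place faster than 0.7 m/s (horizontal distance between square_batt_center and square_charger below 0.06 m and height (world z) of square_batt_center below 0.045 m and linear speed of square_batt above 0.7 m/s).
It fails at once if the round battery is dropped: it comes down onto its place faster than 0.7 m/s (horizontal distance between round_batt_center and round_charger below 0.06 m and height (world z) of round_batt_center below 0.045 m and linear speed of round_batt above 0.7 m/s).
It fails at once if the charged battery is dropped: it comes down onto its place faster than 0.7 m/s (horizontal distance between charged_batt_center and kit_tray below 0.06 m and height (world z) of charged_batt_center below 0.045 m and linear speed of charged_batt above 0.7 m/s).
It also fails if it takes over 102 s, if anything falls off the work surface, if the arm or the gripper's body presses on something with over 40 N, if the wrist force passes 120 N, or if a joint passes its speed limit or range.

ROBOT

A 6-joint arm with a two-finger parallel gripper is mounted at the origin on the work surface. World frame = base frame: x ahead of the robot, y to its left, z up, the work surface at z = 0. Lengths are in m, angles in rad, forces in N, time in s.
With the tool pointing down it reaches from about 0.275 to 0.825 m from the base axis. Payload 4.9 kg.
Tool frame: the origin (TCP) lies on the centre line of the jaws, within the pads' length; the fingertips stand 8 mm ahead of it and the grasp point (between the pads) lies 11 mm behind it (nose_length is the distance from the TCP to the fingertips, in m); z points along the fingers, y is the direction in which the jaws open and shut (so a half turn about z gives the same grasp; the last joint's range is limited). The gripper opens to 85 mm and grips with 20 to 120 N. Pads are 22 mm wide; open, the fingers measure 114 mm over their backs; the gripper's body (76 mm by 85 mm) begins 54 mm behind the grasp point. The pads swing forward as they close: fully open they stand 13 mm farther back than shut.
Start: joints at [0.973, 0.326, -0.193, 1.052, 0, 1.437], TCP at [0.246, 0.492, 0.239] pointing down, gripper open.
Joint ranges: [-2.65, 2.65], [-0.97, 1.79], [-1.3, 1.35], [-1.93, 2.1], [-1.47, 1.37], [-3.14, 3.14]. Speed limits (rad/s): [2.57, 2.57, 3.14, 3.14, 3.14, 3.14].

INTERFACE

Orientations are given as a unit quaternion [w, x, y, z].
In Python, from rig import state, grab_frame, camera_model, close_job, nose_length gives the robot as it stands.
- The arm moves only by the tool send_rows, never from a script. Its argument "increments" is a list of rows, each a list of 3 entries, a list of its own where there are three numbers: the closure, from 0 (fully open) to 1 (shut), then the shift along the tool's x, y, z in m, then the turn, a rotation vector about the tool's x, y, z in rad. In form: [[hand, [dx, dy, dz], [wx, wy, wz]], ...]. A call has 1 to 10 rows; each row is the pose to reach, as a shift and turn from the pose commanded when the call began, along the tool's axes at that moment; what a row does not reach only later rows make up. A row lasts 1/10 s, in which the tool goes at most 50 mm and 8.59 degrees, less where a joint would pass 70% of its speed; a pose out of reach is approached as far as the arm can. A call with a gripper value outside its range is refused whole. The fingers move at their own pace and stop on an object; the grip force is fixed at half the most. Time passes only in rows, so rows that repeat a pose let the fingers close. It gives the time, the measured TCP pose, the force and the opening at its end, in the units of the state.
- state(): the state, without advancing time (a new reading comes with each control period).
- grab_frame(name): name is "scene" or "side" or "wrist"; returns the picture (420x560x3 uint8, red, green, blue); there is no depth.
- camera_model(name): a dict with "intrinsics" (3x3 intrinsics, pixels), "R" (3x3) and "t" (3): a world point X has camera coordinates R X + t; the wrist camera has in their place "mount" (4x4, takes a point from camera to tool coordinates, whose origin is the TCP and whose axes are the flange's). Camera axes: x right, y down, z forward; pixel columns grow to the right and rows downward; lengths in m; the calibration is good to about 2 mm. A picture is of the moment at which its call begins: read the wrist's pose just before it. camera_model takes no time and is no camera call.
- close_job(): hands the job in, once; it reports no verdict.
The state is a dict: "t": time; "joint_pos": joint angles; "qvel": joint speeds; "joint_torque": joint torques, N m; "eef_pos": TCP position; "ee_rot": TCP orientation; "contact_force": force on the tool from outside, world axes, zero at the start; "moment": the same for the moment, N m; "finger_gap": opening from 0.0 (shut) to 1.0 (fully open).
Only numpy, scipy, OpenCV 4.12 (cv2) and the standard library are available. Lean on these libraries where they do the work, as an engineer would, in place of code of your own. Each camera call takes 0.05 s, during which the arm holds its last target. There are 200 camera calls.

## Working session

There is one attempt and no reset: what is moved stays moved. The work goes in short steps, Python scripts to look and compute and a tool call to move; the robot and the scene stay as the last step left them, time stands still between calls to the robot, and variables do not carry over. Pictures are saved under pics/ and viewed, about 12 in all and at most 16, crops included, and the job is handed in when it is done.

Besides the shell and the picture viewer there is one more tool, called after ">>>" by a JSON object that holds its "api" and its "payload", one argument or row to a line. send_rows: Moves the arm, as the interface text tells. Its arguments: {"type":"object","properties":{"increments":{"type":"array","items":{"type":"array"}}},"required":["increments"]}

```bash
ls; mkdir -p pics
python3 - <<'E'
from rig import *
import cv2
print(state()); print(nose_length if not callable(nose_length) else nose_length())
for n in ("scene","side"):
    cv2.imwrite(f"pics/{n}0.png",grab_frame(n)[:,:,::-1]); print(n,camera_model(n))
print(camera_model("wrist"))
E
```

```text
pics
{'t': 0.0, 'joint_pos': array([ 9.72782240e-01,  3.26919579e-01, -1.93588887e-01,  1.05202009e+00,
        3.31293704e-05,  1.43659308e+00]), 'qvel': array([-0.00030828,  0.00033557,  0.00152968, -0.00103487,  0.00069031,
       -0.00248583]), 'joint_torque': array([ 8.13744082e-04, -4.43402767e+01,  2.62436289e+01,  1.54952472e-02,
       -4.31327089e-05, -1.55249484e-05]), 'eef_pos': array([0.24570306, 0.49142319, 0.23851317]), 'ee_rot': array([-3.25522700e-04,  2.29832277e-01,  9.73229867e-01, -8.02785130e-04]), 'contact_force': array([ 1.08586868, -0.07190153,  0.58680292]), 'moment': array([-0.04492098,  0.00810294,  0.00382072]), 'finger_gap': 0.9953745636486793}
0.008
scene {'intrinsics': array([[421.32260395,   0.        , 280.54457338],
       [  0.        , 421.32260395, 210.50397981],
       [  0.        ,   0.        ,   1.        ]]), 'R': array([[ 0.59493097,  0.80369166, -0.01169868],
       [ 0.45300496, -0.34728775, -0.82108326],
       [-0.66396058,  0.4831883 , -0.57068854]]), 't': array([-0.27401985, -0.18823002,  1.40602547])}
side {'intrinsics': array([[415
[... 168 characters left out ...]
, -0.28346188, -0.01143218],
       [-0.22130446, -0.72221578, -0.6553081 ],
       [ 0.17749837,  0.63091499, -0.75527518]]), 't': array([-0.47830103,  0.1064413 ,  0.95985509])}
{'intrinsics': array([[292.33267998,   0.        , 271.02218937],
       [  0.        , 292.33267998, 208.91143009],
       [  0.        ,   0.        ,   1.        ]]), 'mount': array([[ 3.73339367e-04, -9.55287505e-01, -2.95678276e-01,
         7.59299649e-02],
       [ 9.99999908e-01,  4.18622520e-04, -8.98460672e-05,
        -1.57093036e-04],
       [ 2.09606411e-04, -2.95678216e-01,  9.55287574e-01,
        -1.34252900e-01],
       [ 0.00000000e+00,  0.00000000e+00,  0.00000000e+00,
         1.00000000e+00]])}
```

View pics/scene0.png

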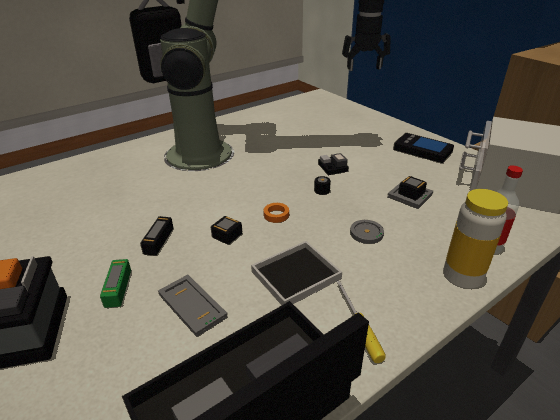

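View pics/side0.png

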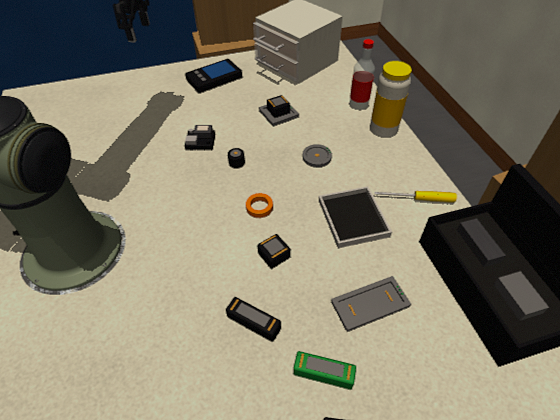

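The scene shows everything. In the side view the charged pack in its dock is at (278,105), the round charger at (317,155), the tray at (354,216) and the long charger at (371,303). The empties are long (253,318), square (274,250) and round (236,157). The cleaver is at (200,137), the tape at (260,205) and the green decoy at (324,369).

```bash
cat > h.py <<'E'
import numpy as np, cv2
from rig import *
from scipy.spatial.transform import Rotation as R
def pose():
    s=state(); q=s["ee_rot"]; return R.from_quat([q[1],q[2],q[3],q[0]]), np.array(s["eef_pos"]), s
def snap(name):
    """image, K, camera-to-world rotation, camera centre"""
    m=camera_model(name)
    if name=="wrist":
        r,p,_=pose(); im=grab_frame(name); M=m["mount"]
        return im,m["intrinsics"],r.as_matrix()@M[:3,:3],r.apply(M[:3,3])+p
    return grab_frame(name),m["intrinsics"],m["R"].T,-m["R"].T@m["t"]
def cast(v,uv,z):
    uv=np.atleast_2d(np.asarray(uv,float)); d=np.c_[uv,np.ones(len(uv))]@np.linalg.inv(v[1]).T@v[2].T
    return (v[3]+d*((z-v[3][2])/d[:,2])[:,None])[:,:2]
def project(v,X):
    c=v[2].T@(np.asarray(X,float)-v[3]); c=v[1]@c; return c[:2]/c[2]
def topbox(v,z,mask,near,rad):
    """outline of mask pixels whose points at height z lie within rad of near: centre, sizes, yaw of long side"""
    ys,xs=np.nonzero(mask); P=cast(v,np.c_[xs,ys],z); P=P[np.hypot(*(P-near).T)<rad]
    (c,s,a)=cv2.minAreaRect((P*1000).astype(np.float32)); 
    if s[0]<s[1]: s,a=s[::-1],a+90
    return np.round(np.array(c),1),np.round(s,1),round((a+90)%180-90,1),len(P)
def move(x,y,z,yaw):
    """shift/turn, tool axes, to point down at x,y,z with jaw direction (tool y) at yaw deg (mod 180)"""
    r,p,s=pose(); best=None
    for k in (0,180):
        ty=np.deg2rad(yaw+k); Y=np.array([np.cos(ty),np.sin(ty),0]); Z=np.array([0,0,-1.]); X=np.cross(Y,Z)
        w=(r.inv()*R.from_matrix(np.c_[X,Y,Z])).as_rotvec()
        # joint 6 after the turn (tool z turn ~ +j6), less the base turn
        j1=np.arctan2(y,x)-s["joint_pos"][0]
        j6=s["joint_pos"][5]+w[2]+j1
        if best is None or abs(j6)<abs(best[1]): best=(w,j6)
    print("shift",np.round(r.inv().apply(np.array([x,y,z])-p),4),"turn",np.round(best[0],3),"j6~",round(best[1],2))
def st():
    r,p,s=pose(); Y=r.as_matrix()[:,1]
    print("t",round(s["t"],2),"p",np.round(p,4),"yaw",round(np.degrees(np.arctan2(Y[1],Y[0])),1),"F",np.round(s["contact_force"],1),"gap",round(s["finger_gap"],3))
E
python3 - <<'E'
from h import *
S=snap("side");C=snap("scene")
for n,u,w,z in [("long",(253,315),(157,232),.036),("sq",(274,245),(227,226),.036),("round",(236,152),(322,181),.036),("chg",(278,101),(412,184),.044),
 ("longC",(371,303),(193,303),.012),("sqC",(279,111),(411,192),.01),("rC",(317,154),(367,231),.012),("tray",(354,216),(297,271),.012),("cleaver",(200,135),(334,163),.02),("green",(324,366),(115,280),.036),("tape",(260,205),(276,212),.01)]:
    print(n,cast(S,u,z).round(3),cast(C,w,z).round(3))
st()
E
```

```text
long [[ 0.357 -0.296]] [[ 0.367 -0.295]]
sq [[ 0.442 -0.148]] [[ 0.448 -0.151]]
round [[0.427 0.175]] [[0.428 0.17 ]]
chg [[0.597 0.352]] [[0.599 0.344]]
longC [[ 0.596 -0.328]] [[ 0.6   -0.322]]
sqC [[0.599 0.348]] [[0.593 0.357]]
rC [[0.643 0.128]] [[0.645 0.127]]
tray [[ 0.653 -0.106]] [[ 0.653 -0.098]]
cleaver [[0.347 0.294]] [[0.349 0.289]]
green [[ 0.455 -0.428]] [[ 0.468 -0.429]]
tape [[ 0.446 -0.004]] [[ 0.442 -0.001]]
t 0.2 p [0.2458 0.4916 0.2388] yaw 63.4 F [ 0.2  0.2 -0.4] gap 1.001
```

Run:
```python
from h import *
move(.595,.35,.2,63); move(.595,.35,.2,90)
```

```text
shift [-0.3756  0.0296  0.0387] turn [-0.001 -0.     0.007] j6~ 1.0
shift [-0.3756  0.0296  0.0387] turn [-0.001 -0.    -0.464] j6~ 0.53
```

>>> {"api": "send_rows", "payload": {
  "increments": [
    [0,[-0.376,0.03,0.039],[0,0,-0.464]],
    [0,[-0.376,0.03,0.039],[0,0,-0.464]],
    [0,[-0.376,0.03,0.039],[0,0,-0.464]],
    [0,[-0.376,0.03,0.039],[0,0,-0.464]],
    [0,[-0.376,0.03,0.039],[0,0,-0.464]],
    [0,[-0.376,0.03,0.039],[0,0,-0.464]],
    [0,[-0.376,0.03,0.039],[0,0,-0.464]],
    [0,[-0.376,0.03,0.039],[0,0,-0.464]],
    [0,[-0.376,0.03,0.039],[0,0,-0.464]]
  ]
}}

```text
t: 1.1
eef_pos: [0.5999, 0.3473, 0.1983]
ee_rot: [0.0, 0.003, 1.0, -0.001]
contact_force: [0.5, -0.2, -0.3]
finger_gap: 1.001
```

Run:
```python
from h import *
st(); v=snap("wrist"); cv2.imwrite("pics/w1.png",v[0][:,:,::-1]); np.save("w1.npy",np.array(v,dtype=object),allow_pickle=True)
g=v[0].astype(int)
for t in (60,80,100,120): print(t,g[210,280],topbox(v,.044,g.max(2)<t,[.598,.349],.05))
```

```text
t 1.1 p [0.5999 0.3473 0.1983] yaw 89.7 F [ 0.5 -0.2 -0.3] gap 1.001
60 [75 57 34] (array([588. , 348.8]), array([81.4, 80.2]), -77.1, 5101)
80 [75 57 34] (array([588.4, 348.9]), array([83.2, 81. ]), -77.1, 5419)
100 [75 57 34] (array([594.9, 352.5]), array([99.7, 90.5]), 41.1, 6434)
120 [75 57 34] (array([596.8, 350.9]), array([99.8, 95.3]), 31.0, 6935)
```

View pics/w1.png

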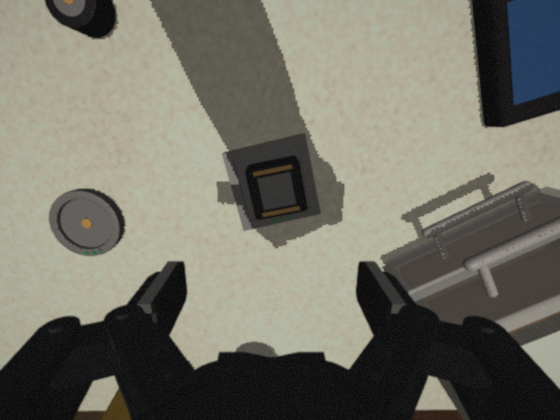

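The charged pack is at (277,189) with its brass strips at (272,170) and (281,211). The round charger is at (87,222). I'll locate the packs by their brass strips.

```bash
cat >> h.py <<'E'
def brass(v,z,near,rad=.04,lim=25):
    g=v[0].astype(int); m=(g[...,0]-g[...,2]>lim)&(g[...,0]>g[...,1]+8)
    return topbox(v,z,m,near,rad)
E
python3 - <<'E'
from h import *
v=np.load("w1.npy",allow_pickle=True)
for l in (20,30,40): print(l,brass(v,.044,[.598,.349],lim=l))
g=v[0].astype(int)
print(g[189,258:300:3].tolist()); 
dk=(g.max(2)<35); print(topbox(v,.044,dk,[.598,.349],.042))
# dock outline
d=((g.max(2)-g.min(2))<18)&(g.max(2)<110); print(topbox(v,.014,d,[.598,.349],.066))
print("roundC",cast(v,(87,222),.012), cast(v,(87,223),.008))
E
```

```text
20 (array([594.3, 352.7]), array([48.6, 39.7]), 11.0, 375)
30 (array([594.3, 352.5]), array([48.2, 39.2]), 11.3, 322)
40 (array([594.1, 352.5]), array([47. , 37.2]), 11.3, 204)
[[23, 26, 21], [53, 50, 50], [54, 52, 50], [56, 55, 50], [55, 54, 53], [56, 53, 52], [54, 51, 49], [55, 51, 49], [56, 56, 52], [56, 53, 51], [55, 54, 51], [55, 54, 50], [11, 12, 11], [12, 14, 17]]
(array([591.4, 352.2]), array([58.5, 54.7]), 11.5, 1443)
(array([593.4, 353.5]), array([131.6, 117.5]), 47.2, 8982)
roundC [[0.63804012 0.13256035]] [[0.64071731 0.12963479]]
```

Run:
```python
from h import *
move(.5945,.3525,.1,101.3); move(.5945,.3525,.021,101.3)
```

```text
shift [0.0028 0.0039 0.0987] turn [-0.001 -0.002 -0.201] j6~ 0.34
shift [0.0027 0.004  0.1777] turn [-0.001 -0.002 -0.201] j6~ 0.34
```

>>> {"api": "send_rows", "payload": {
  "increments": [
    [0,[0.003,0.004,0.045],[0,0,-0.15]],
    [0,[0.003,0.004,0.09],[0,0,-0.201]],
    [0,[0.003,0.004,0.13],[0,0,-0.201]],
    [0,[0.003,0.004,0.165],[0,0,-0.201]],
    [0,[0.003,0.004,0.178],[0,0,-0.201]],
    [0,[0.003,0.004,0.178],[0,0,-0.201]],
    [1,[0.003,0.004,0.178],[0,0,-0.201]],
    [1,[0.003,0.004,0.178],[0,0,-0.201]],
    [1,[0.003,0.004,0.178],[0,0,-0.201]],
    [1,[0.003,0.004,0.178],[0,0,-0.201]]
  ]
}}

```text
t: 2.15
eef_pos: [0.5948, 0.3554, 0.0254]
ee_rot: [0.002, -0.1, 0.995, 0.001]
contact_force: [-0.4, 0.5, 6.2]
finger_gap: 0.644
```

Run:
```python
from h import *
st()
```

```text
t 2.15 p [0.5948 0.3554 0.0254] yaw 101.5 F [-0.4  0.5  6.2] gap 0.644
```

>>> {"api": "send_rows", "payload": {
  "increments": [
    [1,[0,0,-0.02],[0,0,0]],
    [1,[0,0,-0.06],[0,0,0]],
    [1,[0,0,-0.1],[0,0,0]],
    [1,[0,0,-0.13],[0,0,0]]
  ]
}}

```text
t: 2.55
eef_pos: [0.5937, 0.355, 0.1561]
ee_rot: [0.002, -0.1, 0.995, 0.001]
contact_force: [0.1, 0.8, -0.9]
finger_gap: 0.646
```

Run:
```python
from h import *
st()
S=snap("side"); cv2.imwrite("pics/side1.png",S[0][:,:,::-1])
g=S[0].astype(int); 
m=((g.max(2)<60)).astype(np.uint8); n,l,s,c=cv2.connectedComponentsWithStats(m)
k=l[216,354]; ys,xs=np.nonzero(l==k); P=cast(S,np.c_[xs,ys],.004); print("tray floor",cv2.minAreaRect((P*1000).astype(np.float32)),len(P))
v=snap("wrist"); np.save("w2.npy",np.array(v,dtype=object),allow_pickle=True); cv2.imwrite("pics/w2.png",v[0][:,:,::-1])
```

```text
t 2.55 p [0.5937 0.355  0.1561] yaw 101.5 F [ 0.1  0.8 -0.9] gap 0.646
tray floor ((659.8765869140625, -95.27777862548828), (129.90818786621094, 118.71334075927734), 87.36334991455078) 1999
```

View pics/w2.png

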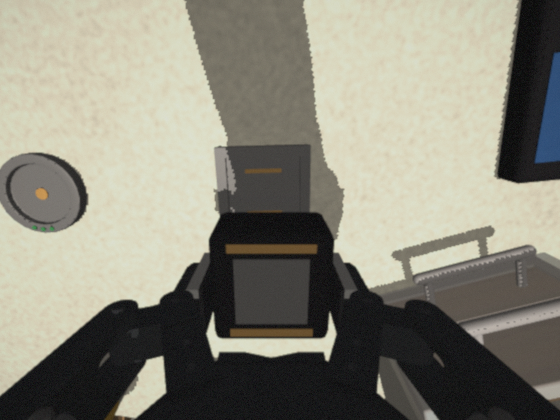

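Lifted: the gap is steady at 0.646 and the pack is held square between the pads at (270,275).

Run:
```python
from h import *
S=snap("side");C=snap("scene")
print("jar",cast(S,(386,130),0),cast(C,(467,275),0))
move(.656,-.1,.11,87); move(.656,-.1,.0225,87)
```

```text
jar [[0.87835653 0.17825351]] [[0.87738687 0.19744157]]
shift [ 0.0295 -0.4582  0.0433] turn [0.001 0.002 0.254] j6~ -0.1
shift [ 0.0298 -0.4583  0.1308] turn [0.001 0.002 0.254] j6~ -0.1
```

>>> {"api": "send_rows", "payload": {
  "increments": [
    [1,[0.005,-0.045,0.0],[0,0,0.05]],
    [1,[0.01,-0.095,0.0],[0,0,0.1]],
    [1,[0.015,-0.145,0.0],[0,0,0.15]],
    [1,[0.02,-0.195,0.0],[0,0,0.2]],
    [1,[0.0295,-0.245,0.005],[0,0,0.254]],
    [1,[0.0295,-0.295,0.01],[0,0,0.254]],
    [1,[0.0295,-0.345,0.02],[0,0,0.254]],
    [1,[0.0295,-0.395,0.03],[0,0,0.254]],
    [1,[0.0295,-0.435,0.04],[0,0,0.254]],
    [1,[0.0295,-0.458,0.045],[0,0,0.254]]
  ]
}}

```text
t: 3.75
eef_pos: [0.6538, -0.1038, 0.1041]
ee_rot: [-0.002, 0.028, 1.0, 0.0]
contact_force: [-0.1, -0.3, -1.5]
finger_gap: 0.641
```

Run:
```python
from h import *
st()
move(.656,-.1,.0225,87)
```

```text
t 3.75 p [ 0.6538 -0.1038  0.1041] yaw 86.8 F [-0.1 -0.3 -1.5] gap 0.641
shift [-0.0023  0.0039  0.0816] turn [-0.    -0.004 -0.004] j6~ -0.1
```

>>> {"api": "send_rows", "payload": {
  "increments": [
    [1,[-0.001,0.003,0.035],[0,0,0]],
    [1,[-0.001,0.003,0.06],[0,0,0]],
    [1,[-0.001,0.003,0.074],[0,0,0]],
    [1,[-0.001,0.003,0.08],[0,0,0]],
    [1,[-0.001,0.003,0.083],[0,0,0]],
    [1,[-0.001,0.003,0.084],[0,0,0]]
  ]
}}

```text
t: 4.35
eef_pos: [0.6571, -0.097, 0.0238]
ee_rot: [0.0, 0.026, 1.0, -0.0]
contact_force: [-0.5, 0.1, -0.2]
finger_gap: 0.641
```

>>> {"api": "send_rows", "payload": {
  "increments": [
    [1,[0,0,0.002],[0,0,0]],
    [1,[0,0,0.003],[0,0,0]],
    [1,[0,0,0.003],[0,0,0]]
  ]
}}

```text
t: 4.65
eef_pos: [0.6573, -0.0972, 0.0215]
ee_rot: [0.001, 0.026, 1.0, -0.0]
contact_force: [-0.9, 0.3, 2.3]
finger_gap: 0.641
```

>>> {"api": "send_rows", "payload": {
  "increments": [
    [0,[0,0,0.0],[0,0,0]],
    [0,[0,0,0.0],[0,0,0]],
    [0,[0,0,0.0],[0,0,0]],
    [0,[0,0,-0.03],[0,0,0]],
    [0,[0,0,-0.08],[0,0,0]],
    [0,[0,0,-0.13],[0,0,0]],
    [0,[0,0,-0.18],[0,0,0]]
  ]
}}

```text
t: 5.35
eef_pos: [0.6561, -0.0971, 0.202]
ee_rot: [-0.0, 0.026, 1.0, 0.0]
contact_force: [0.6, -0.0, -0.8]
finger_gap: 0.997
```

Run:
```python
from h import *
st()
v=snap("wrist"); cv2.imwrite("pics/w3.png",v[0][:,:,::-1]); np.save("w3.npy",np.array(v,dtype=object),allow_pickle=True)
print("chg",brass(v,.040,[.657,-.097]))
S=snap("side");C=snap("scene"); np.save("s3.npy",np.array(S,dtype=object),allow_pickle=True); np.save("c3.npy",np.array(C,dtype=object),allow_pickle=True)
big=cv2.resize(S[0][70:200,150:360][:,:,::-1],None,fx=3.8,fy=3.8,interpolation=cv2.INTER_CUBIC); cv2.imwrite("pics/s3c.png",big)
print("sq",brass(S,.036,[.444,-.149],.035),brass(C,.036,[.444,-.149],.035))
print("long",brass(S,.036,[.361,-.295],.06),brass(C,.036,[.361,-.295],.06))
print("round",brass(S,.036,[.428,.172],.025),brass(C,.036,[.428,.172],.025))
move(.444,-.149,.2,20)
```

```text
t 5.35 p [ 0.6561 -0.0971  0.202 ] yaw 87.0 F [ 0.6 -0.  -0.8] gap 0.997
chg (array([656.6, -97.1]), array([48.5, 39. ]), -3.0, 367)
sq (array([ 446.8, -143.4]), array([60.4, 59.9]), -70.7, 202) (array([ 436.3, -146.7]), array([51.8, 39.7]), -69.5, 55)
long (array([ 360.7, -294.3]), array([119.2, 117.7]), 21.4, 1520) (array([ 354.7, -289. ]), array([113.6,  94.9]), 52.7, 84)
round (array([431.8, 180.2]), array([48.1, 29.6]), -26.4, 39) (array([0., 0.]), array([0., 0.]), 0.0, 0)
shift [ 0.2123 -0.0624  0.0035] turn [0.004 0.009 1.169] j6~ 0.9
```

View pics/w3.png

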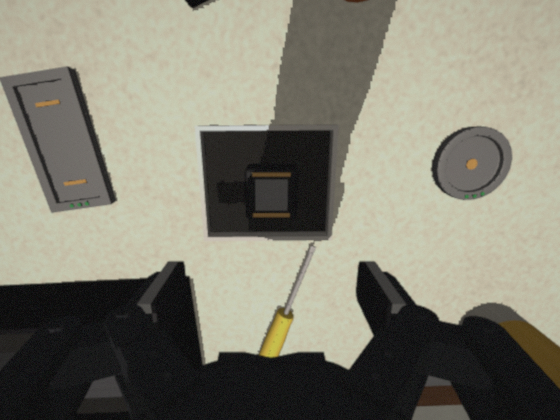

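View pics/s3c.png

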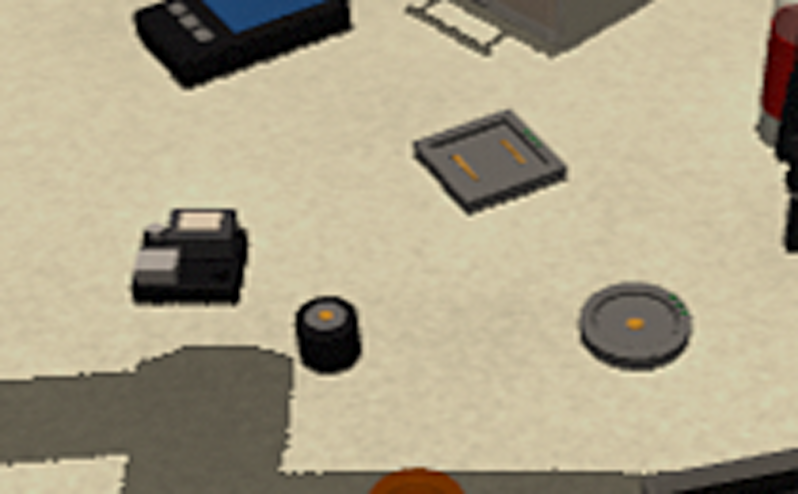

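The charged pack stands at the tray centre, at (271,195). In the same frame the long charger contacts are at (47,103) and (74,183), and the round charger contact is at (472,164). The side crop shows the empty square dock at (490,160), the round pack at (328,330) and the cleaver at (190,255).

Run:
```python
from h import *
v=np.load("w3.npy",allow_pickle=True); S=np.load("s3.npy",allow_pickle=True); w2=np.load("w2.npy",allow_pickle=True);w1=np.load("w1.npy",allow_pickle=True)
def cen(v,uv,z,r=14,lim=25):
    g=v[0].astype(int); m=(g[...,0]-g[...,2]>lim)
    k=np.zeros_like(m); k[uv[1]-r:uv[1]+r,uv[0]-r:uv[0]+r]=1; ys,xs=np.nonzero(m&k); return cast(v,[xs.mean(),ys.mean()],z)[0].round(4),len(xs)
a,b=cen(v,(47,103),.0085,14,60)[0],cen(v,(74,183),.0085,14,60)[0]; print("longC",(a+b)/2,b-a,np.degrees(np.arctan2(*(b-a)[::-1])))
print("rC",cen(v,(472,164),.0085,9,60),cen(S,(317,155),.0085,5,50))
a,b=cen(S,(272,114),.0085,5,40),cen(S,(285,110),.0085,5,40);print("sqC side",(a[0]+b[0])/2,a,b)
# dock outlines in w3 / side
for n,V,uv,z in [("longC",v,(60,140),.014),("rC",v,(472,180),.014),("sqC",S,(279,112),.014),("rCs",S,(317,158),.014),("longCs",S,(371,300),.014)]:
    g=V[0].astype(int); m=((g.max(2)-g.min(2)<22)&(g.max(2)<135)).astype(np.uint8); m=cv2.morphologyEx(m,cv2.MORPH_CLOSE,np.ones((5,5)))
    c=[c for c in cv2.findContours(m,0,2)[0] if cv2.pointPolygonTest(c,uv,False)>=0]
    if c: P=cast(V,c[0][:,0],z); print(n,cv2.minAreaRect((P*1000).astype(np.float32)))
print("w2 contact",cen(w2,(263,171),.0085,10,20))
```

```text
longC [ 0.5949  -0.32435] [0.0854 0.0077] 5.152081702206222
rC (array([0.6403, 0.1286]), 85) (array([0.6428, 0.1278]), 12)
sqC side [0.5971 0.3471] (array([0.5754, 0.3439]), 14) (array([0.6188, 0.3503]), 14)
longC ((594.3422241210938, -320.3138122558594), (144.70465087890625, 82.46491241455078), 5.247302055358887)
rC ((639.14404296875, 124.3841323852539), (86.79122924804688, 79.6770248413086), 74.90164184570312)
sqC ((593.75244140625, 339.8505859375), (97.61328125, 105.47697448730469), 13.24258041381836)
rCs ((638.9405517578125, 119.29254913330078), (88.54167175292969, 79.93765258789062), 72.7802963256836)
longCs ((594.3090209960938, -327.63189697265625), (149.4432373046875, 75.95390319824219), 5.2950615882873535)
w2 contact (array([0.5727, 0.3433]), 102)
```

>>> {"api": "send_rows", "payload": {
  "increments": [
    [0,[0.212,-0.062,0.0],[0,0,1.169]],
    [0,[0.212,-0.062,0.0],[0,0,1.169]],
    [0,[0.212,-0.062,0.0],[0,0,1.169]],
    [0,[0.212,-0.062,0.0],[0,0,1.169]],
    [0,[0.212,-0.062,0.0],[0,0,1.169]],
    [0,[0.212,-0.062,0.0],[0,0,1.169]],
    [0,[0.212,-0.062,0.0],[0,0,1.169]],
    [0,[0.212,-0.062,0.0],[0,0,1.169]],
    [0,[0.212,-0.062,0.0],[0,0,1.169]]
  ]
}}

```text
t: 6.4
eef_pos: [0.4406, -0.1475, 0.1991]
ee_rot: [-0.001, 0.574, 0.819, -0.0]
contact_force: [0.1, -0.1, 0.0]
finger_gap: 0.997
```

Run:
```python
from h import *
st()
v=snap("wrist"); cv2.imwrite("pics/w4.png",v[0][:,:,::-1]); np.save("w4.npy",np.array(v,dtype=object),allow_pickle=True)
for l in (25,40): print("sq",brass(v,.036,[.444,-.149],.042,l))
```

```text
t 6.4 p [ 0.4406 -0.1475  0.1991] yaw 20.0 F [ 0.1 -0.1  0. ] gap 0.997
sq (array([ 444. , -152.7]), array([58. , 50.5]), -68.5, 353)
sq (array([ 437.7, -150.6]), array([46.9, 38.6]), -70.4, 218)
```

View pics/w4.png

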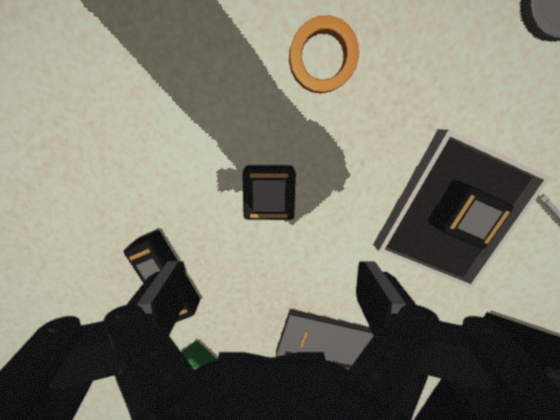

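The square pack is at (269,192), long pack at (162,270), tape at (323,53). The square pack's centre is (0.438,-0.1505), with its sides at 19.6°.

Run:
```python
from h import *
move(.438,-.1505,.0185,19.6)
```

```text
shift [-0.0021 -0.0033  0.1807] turn [-0.001 -0.001  0.009] j6~ 0.9
```

>>> {"api": "send_rows", "payload": {
  "increments": [
    [0,[-0.002,-0.003,0.045],[0,0,0.009]],
    [0,[-0.002,-0.003,0.09],[0,0,0.009]],
    [0,[-0.002,-0.003,0.135],[0,0,0.009]],
    [0,[-0.002,-0.003,0.165],[0,0,0.009]],
    [0,[-0.002,-0.003,0.18],[0,0,0.009]],
    [0,[-0.002,-0.003,0.181],[0,0,0.009]],
    [1,[-0.002,-0.003,0.181],[0,0,0.009]],
    [1,[-0.002,-0.003,0.181],[0,0,0.009]],
    [1,[-0.002,-0.003,0.181],[0,0,0.009]],
    [1,[-0.002,-0.003,0.181],[0,0,0.009]]
  ]
}}

```text
t: 7.45
eef_pos: [0.4402, -0.1513, 0.0206]
ee_rot: [0.001, 0.577, 0.817, 0.0]
contact_force: [-0.9, 0.6, 7.4]
finger_gap: 0.642
```

>>> {"api": "send_rows", "payload": {
  "increments": [
    [1,[0,0,-0.02],[0,0,0]],
    [1,[0,0,-0.06],[0,0,0]],
    [1,[0,0,-0.11],[0,0,0]],
    [1,[0,0,-0.14],[0,0,0]]
  ]
}}

```text
t: 7.85
eef_pos: [0.4404, -0.1513, 0.1629]
ee_rot: [0.002, 0.577, 0.817, 0.0]
contact_force: [0.5, -0.8, -2.0]
finger_gap: 0.637
```

Run:
```python
from h import *
st()
move(.595,.3485,.15,101); move(.595,.3485,.15,11)
```

```text
t 7.85 p [ 0.4404 -0.1513  0.1629] yaw 19.5 F [ 0.5 -0.8 -2. ] gap 0.637
shift [0.4195 0.3125 0.0125] turn [ 0.     0.004 -1.422] j6~ 0.34
shift [0.4195 0.3125 0.0125] turn [-0.004  0.005 -2.993] j6~ -1.23
```

>>> {"api": "send_rows", "payload": {
  "increments": [
    [1,[0.0378,0.0281,0.001],[0,0,-0.142]],
    [1,[0.0756,0.0562,0.001],[0,0,-0.284]],
    [1,[0.1134,0.0843,0.001],[0,0,-0.426]],
    [1,[0.151,0.1125,0.001],[0,0,-0.568]],
    [1,[0.189,0.1406,0.001],[0,0,-0.71]],
    [1,[0.2265,0.1687,0.001],[0,0,-0.852]],
    [1,[0.264,0.1969,0.001],[0,0,-0.994]],
    [1,[0.302,0.225,0.001],[0,0,-1.136]],
    [1,[0.34,0.253,0.001],[0,0,-1.278]],
    [1,[0.3775,0.2812,0.001],[0,0,-1.422]]
  ]
}}

```text
t: 8.85
eef_pos: [0.5787, 0.3009, 0.1585]
ee_rot: [0.0, -0.099, 0.995, -0.0]
contact_force: [0.6, -0.3, -2.3]
finger_gap: 0.645
```

Run:
```python
from h import *
st()
move(.595,.3485,.07,101)
```

```text
t 8.85 p [0.5787 0.3009 0.1585] yaw 101.3 F [ 0.6 -0.3 -2.3] gap 0.645
shift [-0.0253  0.0435  0.0886] turn [-0.     0.     0.006] j6~ 0.34
```

>>> {"api": "send_rows", "payload": {
  "increments": [
    [1,[-0.0253,0.0435,0.0],[0,0,0.006]],
    [1,[-0.0253,0.0435,0.03],[0,0,0.006]],
    [1,[-0.0253,0.0435,0.07],[0,0,0.006]],
    [1,[-0.0253,0.0435,0.09],[0,0,0.006]],
    [1,[-0.0253,0.0435,0.09],[0,0,0.006]]
  ]
}}

```text
t: 9.35
eef_pos: [0.5919, 0.3452, 0.0641]
ee_rot: [-0.004, -0.093, 0.996, -0.001]
contact_force: [-1.0, -0.8, -2.8]
finger_gap: 0.641
```

Run:
```python
from h import *
st()
v=snap("wrist"); S=snap("side")
a=cv2.resize(v[0][100:360,140:420],(420,390),interpolation=cv2.INTER_CUBIC); b=cv2.resize(S[0][65:165,230:325],(370,390),interpolation=cv2.INTER_CUBIC)
cv2.imwrite("pics/w5.png",np.hstack([a,b])[:,:,::-1])
move(.595,.3485,.031,101)
```

```text
t 9.35 p [0.5919 0.3452 0.0641] yaw 100.6 F [-1.  -0.8 -2.8] gap 0.641
shift [-0.0002  0.0021  0.0377] turn [ 0.    -0.    -0.007] j6~ 0.34
```

View pics/w5.png

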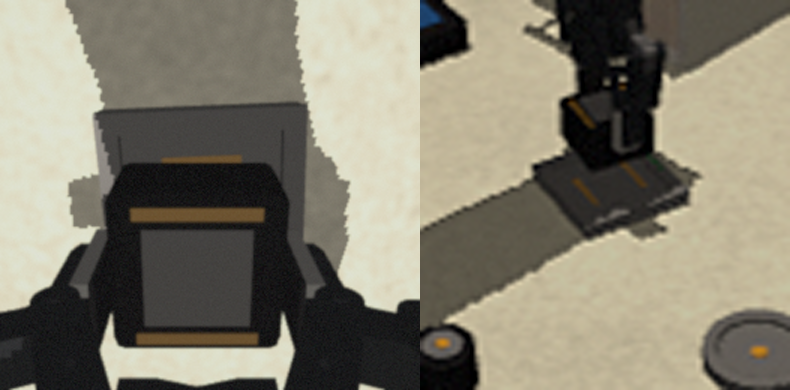

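Recess walls at crop columns 120 and 282 centre on 201, against 197.5 for the pack, so about 2 mm more along +y. That matches the planned shift.

>>> {"api": "send_rows", "payload": {
  "increments": [
    [1,[0,0.003,0.012],[0,0,0]],
    [1,[0,0.003,0.024],[0,0,0]],
    [1,[0,0.003,0.031],[0,0,0]],
    [1,[0,0.003,0.036],[0,0,0]],
    [1,[0,0.003,0.039],[0,0,0]],
    [1,[0,0.003,0.039],[0,0,0]]
  ]
}}

```text
t: 10.05
eef_pos: [0.5947, 0.3493, 0.0292]
ee_rot: [-0.0, -0.092, 0.996, -0.0]
contact_force: [0.4, -0.0, -1.8]
finger_gap: 0.644
```

>>> {"api": "send_rows", "payload": {
  "increments": [
    [1,[0,0,0.0015],[0,0,0]],
    [1,[0,0,0.0025],[0,0,0]],
    [1,[0,0,0.003],[0,0,0]]
  ]
}}

```text
t: 10.35
eef_pos: [0.5951, 0.3495, 0.0286]
ee_rot: [0.001, -0.092, 0.996, 0.0]
contact_force: [-4.9, -3.2, 13.3]
finger_gap: 0.642
```

>>> {"api": "send_rows", "payload": {
  "increments": [
    [0,[0,0,-0.003],[0,0,0]],
    [0,[0,0,-0.003],[0,0,0]],
    [0,[0,0,-0.003],[0,0,0]],
    [0,[0,0,-0.03],[0,0,0]],
    [0,[0,0,-0.08],[0,0,0]],
    [0,[0,0,-0.13],[0,0,0]],
    [0,[0,0,-0.17],[0,0,0]]
  ]
}}

```text
t: 11.05
eef_pos: [0.5952, 0.3496, 0.1992]
ee_rot: [0.001, -0.092, 0.996, 0.0]
contact_force: [0.4, 0.8, 1.0]
finger_gap: 1.005
```

Run:
```python
from h import *
st()
v=snap("wrist"); np.save("w6.npy",np.array(v,dtype=object),allow_pickle=True); cv2.imwrite("pics/w6.png",v[0][:,:,::-1])
print("sq",brass(v,.044,[.595,.349],.04,35))
for y in (90,45,120): move(.43,.173,.2,y)
```

```text
t 11.05 p [0.5952 0.3496 0.1992] yaw 100.6 F [0.4 0.8 1. ] gap 1.005
sq (array([593.3, 349.4]), array([47.3, 37.9]), 10.6, 262)
shift [ 0.1981 -0.144   0.004 ] turn [0.004 0.012 0.185] j6~ 0.38
shift [ 0.1981 -0.144   0.004 ] turn [0.009 0.01  0.971] j6~ 1.17
shift [ 0.1981 -0.144   0.004 ] turn [ 0.001  0.012 -0.338] j6~ -0.14
```

View pics/w6.png

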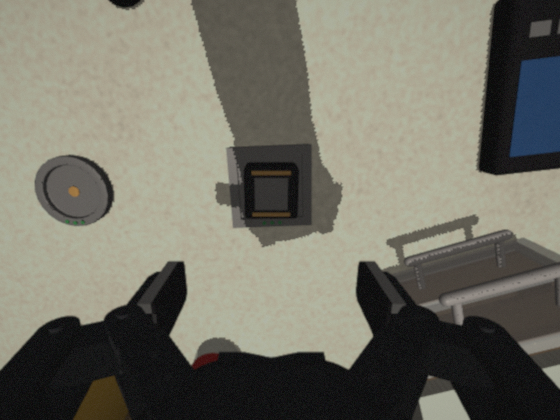

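The square pack sits square and central in its dock at (270,190). Next is the round pack.

>>> {"api": "send_rows", "payload": {
  "increments": [
    [0,[0.198,-0.144,0.0],[0,0,0.71]],
    [0,[0.198,-0.144,0.0],[0,0,0.71]],
    [0,[0.198,-0.144,0.0],[0,0,0.71]],
    [0,[0.198,-0.144,0.0],[0,0,0.71]],
    [0,[0.198,-0.144,0.0],[0,0,0.71]],
    [0,[0.198,-0.144,0.0],[0,0,0.71]],
    [0,[0.198,-0.144,0.0],[0,0,0.71]]
  ]
}}

```text
t: 11.8
eef_pos: [0.4264, 0.1709, 0.1965]
ee_rot: [0.0, 0.26, 0.966, 0.0]
contact_force: [1.0, 0.7, 1.1]
finger_gap: 1.002
```

Run:
```python
from h import *
st()
v=snap("wrist"); cv2.imwrite("pics/w7.png",v[0][:,:,::-1])
for l in (30,50,70): print("round",brass(v,.036,[.429,.173],.02,l))
g=v[0].astype(int); m=(g.max(2)-g.min(2)<18)&(g.max(2)>45)&(g.max(2)<110); print(topbox(v,.036,m,[.429,.173],.022))
move(.429,.173,.0185,60)
```

```text
t 11.8 p [0.4264 0.1709 0.1965] yaw 59.9 F [1.  0.7 1.1] gap 1.002
round (array([422.9, 172.7]), array([8.5, 8.3]), -30.1, 65)
round (array([423. , 175.1]), array([0., 0.]), 0.0, 1)
round (array([0., 0.]), array([0., 0.]), 0.0, 0)
(array([431.5, 174.1]), array([39.8, 39.1]), -33.8, 693)
shift [-0.0004  0.0018  0.1782] turn [ 0.001  0.001 -0.001] j6~ 0.91
```

View pics/w7.png

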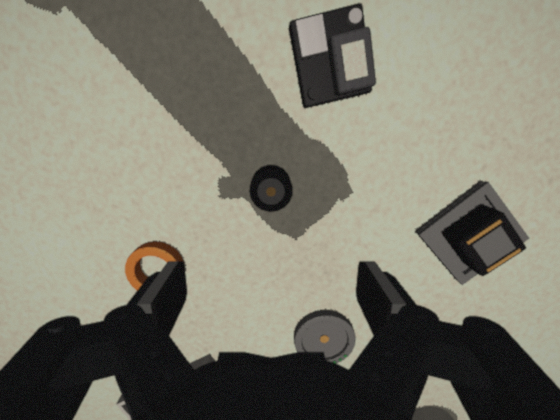

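The round pack is at (271,189), giving (0.423,0.173). The cleaver at (335,55) lies off the jaw axis, so it is clear.

Run:
```python
from h import *
move(.4235,.1727,.0185,60)
```

```text
shift [ 0.0043 -0.0012  0.1782] turn [ 0.001  0.001 -0.001] j6~ 0.91
```

>>> {"api": "send_rows", "payload": {
  "increments": [
    [0,[0.004,-0.001,0.045],[0,0,0]],
    [0,[0.004,-0.001,0.09],[0,0,0]],
    [0,[0.004,-0.001,0.135],[0,0,0]],
    [0,[0.004,-0.001,0.165],[0,0,0]],
    [0,[0.004,-0.001,0.178],[0,0,0]],
    [0,[0.004,-0.001,0.179],[0,0,0]],
    [1,[0.004,-0.001,0.179],[0,0,0]],
    [1,[0.004,-0.001,0.179],[0,0,0]],
    [1,[0.004,-0.001,0.179],[0,0,0]],
    [1,[0.004,-0.001,0.179],[0,0,0]]
  ]
}}

```text
t: 12.85
eef_pos: [0.4239, 0.1729, 0.0187]
ee_rot: [0.001, 0.259, 0.966, 0.001]
contact_force: [-0.3, 0.0, 5.1]
finger_gap: 0.52
```

>>> {"api": "send_rows", "payload": {
  "increments": [
    [1,[0,0,0],[0,0,0]],
    [1,[0,0,-0.02],[0,0,0]],
    [1,[0,0,-0.05],[0,0,0]],
    [1,[0,0,-0.09],[0,0,0]],
    [1,[0,0,-0.1],[0,0,0]]
  ]
}}

```text
t: 13.35
eef_pos: [0.4252, 0.1731, 0.1213]
ee_rot: [0.003, 0.259, 0.966, 0.002]
contact_force: [0.9, 0.3, -0.4]
finger_gap: 0.516
```

Run:
```python
from h import *
st()
v=snap("wrist"); print("round in hand",brass(v,pose()[1][2]+.0155,pose()[1][:2],.02,25))
move(.640,.1285,.1,60)
```

```text
t 13.35 p [0.4252 0.1731 0.1213] yaw 59.9 F [ 0.9  0.3 -0.4] gap 0.516
round in hand (array([426.1, 172.3]), array([10.4, 10.1]), -6.0, 352)
shift [-0.2081  0.0688  0.0226] turn [ 0.005  0.005 -0.001] j6~ 0.72
```

>>> {"api": "send_rows", "payload": {
  "increments": [
    [1,[-0.04,0.013,0.0],[0,0,0]],
    [1,[-0.085,0.028,0.0],[0,0,0]],
    [1,[-0.13,0.043,0.005],[0,0,0]],
    [1,[-0.17,0.056,0.01],[0,0,0]],
    [1,[-0.2,0.066,0.03],[0,0,0]],
    [1,[-0.208,0.069,0.05],[0,0,0]],
    [1,[-0.208,0.069,0.06],[0,0,0]],
    [1,[-0.208,0.069,0.06],[0,0,0]]
  ]
}}

```text
t: 14.2
eef_pos: [0.6342, 0.1278, 0.0542]
ee_rot: [-0.003, 0.259, 0.966, -0.001]
contact_force: [-0.5, 0.4, -0.9]
finger_gap: 0.521
```

Run:
```python
from h import *
st()
v=snap("wrist"); S=snap("side")
a=cv2.resize(v[0][100:360,140:420],(420,390),interpolation=cv2.INTER_CUBIC); b=cv2.resize(S[0][105:195,270:365],(380,390),interpolation=cv2.INTER_CUBIC)
cv2.imwrite("pics/w8.png",np.hstack([a,b])[:,:,::-1])
move(.640,.1285,.0267,60)
```

```text
t 14.2 p [0.6342 0.1278 0.0542] yaw 59.9 F [-0.5  0.4 -0.9] gap 0.521
shift [-0.0036  0.0023  0.0303] turn [-0.001 -0.001 -0.001] j6~ 0.72
```

View pics/w8.png

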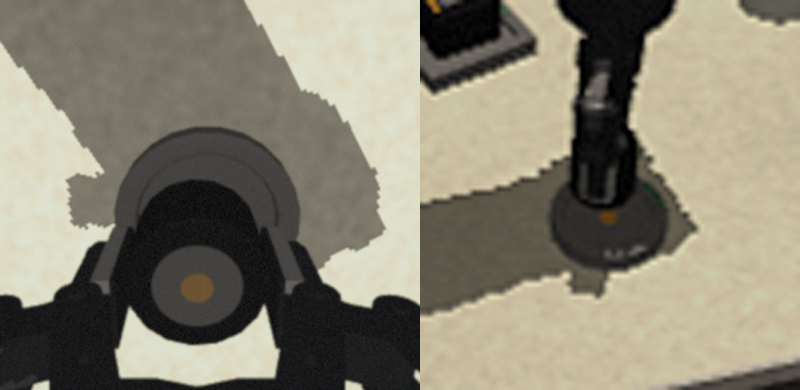

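Run:
```python
from h import *
v=snap("wrist"); r,p,s=pose(); X=r.as_matrix()[:2,0]
g=v[0].astype(int)
e=cast(v,[278,184.5],.014)[0]; l=cast(v,[[140+115/1.5,100+215/1.5],[140+300/1.5,100+215/1.5]],.014); 
print("centre from far edge",e-X*.041,"recess far",cast(v,[278,100+152/1.5],.014)[0]-X*.031,"sides mid",l.mean(0),np.linalg.norm(l[1]-l[0])); c=e-X*.041
move(c[0],c[1],.0267,60); st()
```

```text
centre from far edge [0.64139885 0.12976108] recess far [0.64214528 0.12942055] sides mid [0.64038328 0.13092159] 0.08125248756826486
shift [-0.0035  0.0036  0.0312] turn [ 0.    -0.    -0.001] j6~ 0.72
t 14.35 p [0.6366 0.1284 0.0579] yaw 60.0 F [-0.3 -0.1 -0.7] gap 0.516
```

>>> {"api": "send_rows", "payload": {
  "increments": [
    [1,[-0.0035,0.004,0.005],[0,0,0]],
    [1,[-0.0035,0.004,0.015],[0,0,0]],
    [1,[-0.0035,0.004,0.023],[0,0,0]],
    [1,[-0.0035,0.004,0.028],[0,0,0]],
    [1,[-0.0035,0.004,0.03],[0,0,0]],
    [1,[-0.0035,0.004,0.031],[0,0,0]]
  ]
}}

```text
t: 14.95
eef_pos: [0.6412, 0.1297, 0.0267]
ee_rot: [-0.001, 0.259, 0.966, -0.0]
contact_force: [-5.9, -0.6, 11.5]
finger_gap: 0.524
```

>>> {"api": "send_rows", "payload": {
  "increments": [
    [0,[0,0,-0.002],[0,0,0]],
    [0,[0,0,-0.002],[0,0,0]],
    [0,[0,0,-0.002],[0,0,0]],
    [0,[0,0,-0.03],[0,0,0]],
    [0,[0,0,-0.08],[0,0,0]],
    [0,[0,0,-0.13],[0,0,0]],
    [0,[0,0,-0.17],[0,0,0]]
  ]
}}

```text
t: 15.65
eef_pos: [0.6429, 0.1297, 0.1993]
ee_rot: [0.001, 0.259, 0.966, 0.0]
contact_force: [0.7, 0.8, -0.0]
finger_gap: 0.996
```

Run:
```python
from h import *
st()
v=snap("wrist"); cv2.imwrite("pics/w9.png",v[0][:,:,::-1])
print("round",brass(v,.044,[.641,.13],.015,20))
for y in (30,90,150): move(.361,-.295,.2,y)
```

```text
t 15.65 p [0.6429 0.1297 0.1993] yaw 59.9 F [ 0.7  0.8 -0. ] gap 0.996
round (array([640.7, 129.7]), array([10.2,  8.4]), 59.9, 80)
shift [ 0.0339 -0.5107  0.0027] turn [0.01  0.008 0.522] j6~ 0.36
shift [ 0.0339 -0.5107  0.0027] turn [ 0.004  0.012 -0.525] j6~ -0.69
shift [ 0.0339 -0.5107  0.0027] turn [0.014 0.002 1.57 ] j6~ 1.41
```

View pics/w9.png

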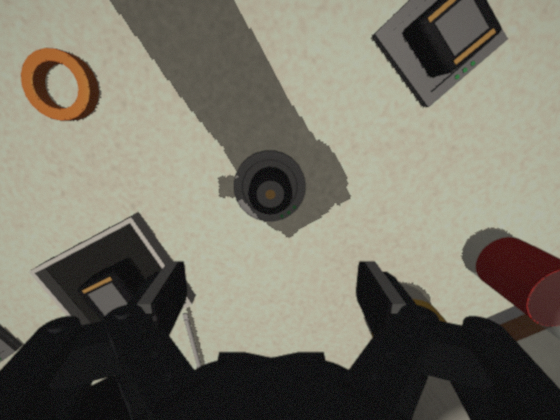

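The round pack is central in its charger at (270,190). The long pack is next.

Run:
```python
from h import *
S=np.load("s3.npy",allow_pickle=True); w=np.load("w4.npy",allow_pickle=True)
a=cast(S,[[234,306],[273,327]],.036); d=a[1]-a[0]; y=np.degrees(np.arctan2(d[1],d[0])); print(a,y)
b=cast(w,[[139,255],[182,312]],.036); print(b,np.degrees(np.arctan2(*(b[1]-b[0])[::-1])),b.mean(0))
move(.361,-.295,.2,y+90)
```

```text
[[ 0.3254477  -0.26658265]
 [ 0.38745748 -0.3309388 ]] -46.0637478635381
[[ 0.32494527 -0.26444929]
 [ 0.38957994 -0.32062964]] -40.99711837818266 [ 0.35726261 -0.29253946]
shift [ 0.0339 -0.5107  0.0027] turn [0.008 0.009 0.279] j6~ 0.12
```

>>> {"api": "send_rows", "payload": {
  "increments": [
    [0,[0.034,-0.511,0],[0,0,0.25]],
    [0,[0.034,-0.511,0],[0,0,0.25]],
    [0,[0.034,-0.511,0],[0,0,0.25]],
    [0,[0.034,-0.511,0],[0,0,0.25]],
    [0,[0.034,-0.511,0],[0,0,0.25]],
    [0,[0.034,-0.511,0],[0,0,0.25]],
    [0,[0.034,-0.511,0],[0,0,0.25]],
    [0,[0.034,-0.511,0],[0,0,0.25]],
    [0,[0.034,-0.511,0],[0,0,0.25]],
    [0,[0.034,-0.511,0],[0,0,0.25]]
  ]
}}

```text
t: 16.7
eef_pos: [0.3622, -0.287, 0.1964]
ee_rot: [0.0, 0.378, 0.926, -0.0]
contact_force: [-0.2, -0.8, -0.1]
finger_gap: 0.999
```

>>> {"api": "send_rows", "payload": {
  "increments": [
    [0,[0,0,0],[0,0,0]],
    [0,[0,0,0],[0,0,0]]
  ]
}}

```text
t: 16.9
eef_pos: [0.3629, -0.2863, 0.1962]
ee_rot: [0.0, 0.379, 0.925, 0.0]
contact_force: [0.2, 0.5, 0.3]
finger_gap: 1.003
```

Run:
```python
from h import *
st()
v=snap("wrist"); cv2.imwrite("pics/w10.png",v[0][:,:,::-1])
for l in (25,35,45): print("long",brass(v,.036,[.358,-.294],.06,l))
```

```text
t 16.9 p [ 0.3629 -0.2863  0.1962] yaw 45.4 F [0.2 0.5 0.3] gap 1.003
long (array([ 343.2, -305.3]), array([91. , 57.3]), -46.5, 247)
long (array([ 354.5, -294.4]), array([90.9, 24.9]), -45.9, 216)
long (array([ 354.5, -295.1]), array([89.9, 23.9]), -45.9, 149)
```

View pics/w10.png

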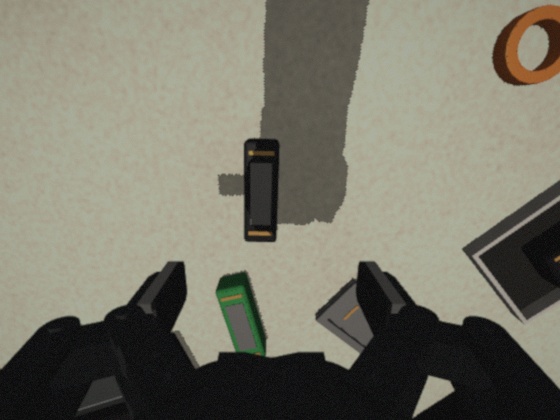

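The long pack is at (261,190), with the brass rectangle 91 x 24 mm as expected, so centre (0.355,-0.295) and axis -45.9°. The green decoy at (240,315) is clear.

Run:
```python
from h import *
move(.355,-.2948,.0185,44.1)
```

```text
shift [-0.0007 -0.0128  0.1776] turn [ 0.001 -0.     0.025] j6~ 0.11
```

>>> {"api": "send_rows", "payload": {
  "increments": [
    [0,[-0.001,-0.013,0.045],[0,0,0.025]],
    [0,[-0.001,-0.013,0.09],[0,0,0.025]],
    [0,[-0.001,-0.013,0.135],[0,0,0.025]],
    [0,[-0.001,-0.013,0.165],[0,0,0.025]],
    [0,[-0.001,-0.013,0.178],[0,0,0.025]],
    [0,[-0.001,-0.013,0.178],[0,0,0.025]],
    [1,[-0.001,-0.013,0.178],[0,0,0.025]],
    [1,[-0.001,-0.013,0.178],[0,0,0.025]],
    [1,[-0.001,-0.013,0.178],[0,0,0.025]],
    [1,[-0.001,-0.013,0.178],[0,0,0.025]]
  ]
}}

```text
t: 17.95
eef_pos: [0.3561, -0.296, 0.0195]
ee_rot: [0.001, 0.389, 0.921, -0.0]
contact_force: [0.6, 1.8, 5.4]
finger_gap: 0.41
```

>>> {"api": "send_rows", "payload": {
  "increments": [
    [1,[0,0,0],[0,0,0]],
    [1,[0,0,0],[0,0,0]]
  ]
}}

```text
t: 18.15
eef_pos: [0.3561, -0.296, 0.0196]
ee_rot: [0.001, 0.389, 0.921, -0.0]
contact_force: [1.3, 1.6, 6.0]
finger_gap: 0.408
```

>>> {"api": "send_rows", "payload": {
  "increments": [
    [1,[0,0,-0.01],[0,0,0]],
    [1,[0,0,-0.04],[0,0,0]],
    [1,[0,0,-0.08],[0,0,0]],
    [1,[0,0,-0.1],[0,0,0]]
  ]
}}

```text
t: 18.55
eef_pos: [0.3557, -0.2963, 0.1216]
ee_rot: [0.001, 0.389, 0.921, -0.001]
contact_force: [0.6, -0.6, -2.3]
finger_gap: 0.409
```

Run:
```python
from h import *
st()
v=snap("wrist"); p=pose()[1]; print("long in hand",brass(v,p[2]+.0165,p[:2],.06,35))
move(.595,-.323,.11,95.2)
```

```text
t 18.55 p [ 0.3557 -0.2963  0.1216] yaw 44.2 F [ 0.6 -0.6 -2.3] gap 0.409
long in hand (array([ 346.3, -293.5]), array([81.2, 24.7]), -53.1, 650)
shift [-0.1842  0.153   0.0149] turn [-0.004  0.006 -0.891] j6~ -0.59
```

>>> {"api": "send_rows", "payload": {
  "increments": [
    [1,[-0.026,0.022,0.0],[0,0,-0.13]],
    [1,[-0.053,0.044,0.0],[0,0,-0.26]],
    [1,[-0.079,0.066,0.0],[0,0,-0.39]],
    [1,[-0.105,0.088,0.0],[0,0,-0.52]],
    [1,[-0.132,0.11,0.0],[0,0,-0.65]],
    [1,[-0.158,0.132,0.0],[0,0,-0.78]],
    [1,[-0.184,0.153,0.015],[0,0,-0.891]],
    [1,[-0.184,0.153,0.03],[0,0,-0.891]],
    [1,[-0.184,0.153,0.05],[0,0,-0.891]],
    [1,[-0.184,0.153,0.06],[0,0,-0.891]]
  ]
}}

```text
t: 19.6
eef_pos: [0.5909, -0.3195, 0.0554]
ee_rot: [-0.002, -0.045, 0.999, 0.001]
contact_force: [-0.4, 0.9, -3.2]
finger_gap: 0.405
```

Run:
```python
from h import *
st()
v=snap("wrist"); S=snap("side"); np.save("w11.npy",np.array(v,dtype=object),allow_pickle=True)
a=v[0][80:350,110:430]; a=cv2.resize(a,(480,405),interpolation=cv2.INTER_CUBIC); b=cv2.resize(S[0][250:350,315:430],(320,405),interpolation=cv2.INTER_CUBIC)
cv2.imwrite("pics/w11.png",np.hstack([a,b])[:,:,::-1])
move(.595,-.323,.0276,95.2)
```

```text
t 19.6 p [ 0.5909 -0.3195  0.0554] yaw 95.2 F [-0.4  0.9 -3.2] gap 0.405
shift [-0.004  -0.0039  0.0282] turn [ 0.003 -0.004 -0.   ] j6~ -0.59
```

View pics/w11.png

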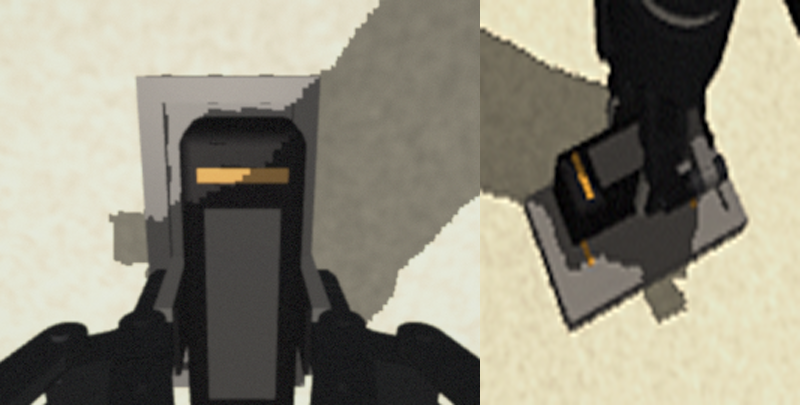

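Dock rim edges at crop columns 137 and 320 centre on 228, and the pack's strip centres on 242. So the dock lies about 5 mm toward tool -y. I'll cast those edges.

Run:
```python
from h import *
v=np.load("w11.npy",allow_pickle=True); r,p,s=pose(); p0=np.array([.5909,-.3195]); X=r.as_matrix()[:2,0];Y=r.as_matrix()[:2,1]
px=lambda c,w:[110+c/1.5,80+w/1.5]
e=cast(v,[px(137,77),px(320,77)],.014); print("rim width",np.linalg.norm(e[1]-e[0])); dc=e.mean(0)-X*.073
b=cast(v,[px(196,176),px(289,176)],.0554+.0164); bc=b.mean(0)-X*.0435
print("dock",dc,"batt",bc,"tcp",p, "dock-batt in tool x,y",(dc-bc)@X,(dc-bc)@Y, "batt-tcp",(bc-v[3][:2])@X)
st()
```

```text
rim width 0.07099553295927256
dock [ 0.5953815 -0.3240476] batt [ 0.58995122 -0.31941537] tcp [ 0.59075852 -0.31958794  0.0558631 ] dock-batt in tool x,y -0.004989624765352793 -0.0051036895917967685 batt-tcp -0.07451004860191023
t 19.7 p [ 0.5908 -0.3196  0.0559] yaw 95.2 F [-0.4 -0.1 -2.6] gap 0.405
```

Dock (0.595,-0.324) matches the earlier estimate. Shift by (-5, -5) mm and lower.

>>> {"api": "send_rows", "payload": {
  "increments": [
    [1,[-0.005,-0.005,0.0],[0,0,0]],
    [1,[-0.005,-0.005,0.01],[0,0,0]],
    [1,[-0.005,-0.005,0.019],[0,0,0]],
    [1,[-0.005,-0.005,0.024],[0,0,0]],
    [1,[-0.005,-0.005,0.027],[0,0,0]],
    [1,[-0.005,-0.005,0.028],[0,0,0]]
  ]
}}

```text
t: 20.3
eef_pos: [0.5981, -0.3251, 0.0297]
ee_rot: [-0.0, -0.046, 0.999, 0.0]
contact_force: [-0.3, 0.4, -2.0]
finger_gap: 0.413
```

>>> {"api": "send_rows", "payload": {
  "increments": [
    [1,[0.002,0,0.001],[0,0,0]],
    [1,[0.002,0,0.002],[0,0,0]],
    [1,[0.002,0,0.003],[0,0,0]],
    [1,[0.002,0,0.003],[0,0,0]]
  ]
}}

```text
t: 20.7
eef_pos: [0.5966, -0.3256, 0.0277]
ee_rot: [0.0, -0.046, 0.999, -0.0]
contact_force: [-0.7, -0.5, -1.8]
finger_gap: 0.408
```

>>> {"api": "send_rows", "payload": {
  "increments": [
    [1,[0,0,0.001],[0,0,0]],
    [1,[0,0,0.002],[0,0,0]],
    [1,[0,0,0.002],[0,0,0]]
  ]
}}

```text
t: 21.0
eef_pos: [0.5966, -0.3256, 0.0276]
ee_rot: [0.0, -0.046, 0.999, -0.0]
contact_force: [-5.7, 2.1, 11.2]
finger_gap: 0.41
```

Contact at the expected 0.0276 height. Release, retreat and check.

>>> {"api": "send_rows", "payload": {
  "increments": [
    [0,[0,0,-0.002],[0,0,0]],
    [0,[0,0,-0.002],[0,0,0]],
    [0,[0,0,-0.002],[0,0,0]],
    [0,[0,0,-0.002],[0,0,0]],
    [0,[0,0,-0.03],[0,0,0]],
    [0,[0,0,-0.08],[0,0,0]],
    [0,[0,0,-0.13],[0,0,0]],
    [0,[0,0,-0.18],[0,0,0]],
    [0,[0,0,-0.18],[0,0,0]]
  ]
}}

```text
t: 21.9
eef_pos: [0.6003, -0.328, 0.2141]
ee_rot: [0.006, -0.046, 0.999, -0.004]
contact_force: [0.2, 0.1, 0.3]
finger_gap: 0.998
```

Run:
```python
from h import *
st()
v=snap("wrist"); S=snap("side"); cv2.imwrite("pics/w12.png",v[0][:,:,::-1]); 
cv2.imwrite("pics/s12.png",S[0][:,:,::-1])
print("long",brass(v,.044,[.596,-.325],.06,35))
```

```text
t 21.9 p [ 0.6003 -0.328   0.2141] yaw 95.2 F [0.2 0.1 0.3] gap 0.998
long (array([ 593.8, -325.3]), array([90.2, 25.5]), 5.4, 225)
```

View pics/w12.png

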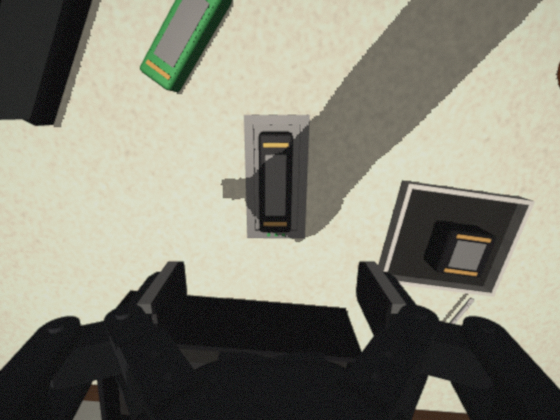

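View pics/s12.png

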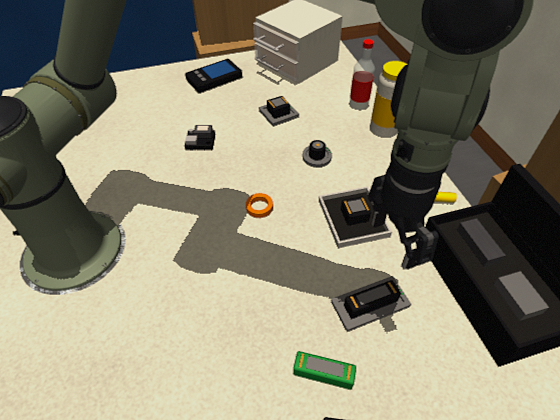

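The wrist view shows the long pack flat in its dock at (276,180), with its axis at 5.4° as for the dock. The side view shows all four packs in place and the cleaver unmoved at (200,137). The arm touches nothing, so I'm handing in.

```bash
python3 -c "
from rig import *
print(close_job())"
```

```text
the job is handed in; nothing more can be done
None
```

I handed the job in at about 22 s of the allowed 102 s; the hand-in reports no verdict.

- **Charged battery:** I moved it to the kit tray first, before touching the empties. It measured (0.657, -0.097), near the tray's centre.
- **Empty batteries:** I put the square, the round and then the long one into their chargers. Each went down until the force showed contact at the height expected for the recess floor. From above afterwards, each measured within about 3 mm of its charger's centre.
- **Last check:** The final side picture shows all four batteries upright, the cleaver still where it was in the first picture, and the arm raised clear with nothing in the gripper.

**Disagreements:**
- The wrist and side cameras differed by 2–4 mm on the charger centres, well inside the 15 mm tolerance.
- The wrist view of the long battery in the gripper gave an unreliable outline, so I aligned it with the dock in a closer look before lowering it.
- Sideways forces of about 6 N showed while pressing the round, square and long batteries down, and were gone after release.

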